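# Gem tester held square on a stone in a ball vise

### The arm

A 6-joint arm with a two-finger parallel gripper is mounted at the origin on the work surface. World frame = base frame: x ahead of the robot, y to its left, z up, the work surface at z = 0. Lengths are in mm, angles in rad, forces in N, time in s.
With the tool pointing down it reaches from about 300 to 775 mm from the base axis. Payload 14.6 kg.
Tool frame: the origin (TCP) lies midway between the tips of the shut fingers; the grasp point (between the pads) lies 19 mm behind it; z points along the fingers, y is the line along which they close (so a half turn about z gives the same grasp; the last joint's range is limited). The gripper opens to 94 mm and grips with 3 to 60 N. Pads are 16 mm wide; open, the fingers measure 119 mm over their backs; the gripper's body (75 mm by 177 mm) begins 78 mm behind the grasp point.
Start: joints at [1.156, 0.3, 1.521, -0, 1.321, -0.067], TCP at [187.454, 517.059, 205.446] pointing down, gripper open.
Joint ranges: [-3.03, 3.03], [-0.79, 2.21], [0.23, 2.52], [-1.04, 4.18], [0, 3.07], [-2.55, 2.55]. Speed limits (rad/s): [2.22, 2.22, 2.57, 3.14, 3.14, 3.14].

### API

Orientations are given as [roll, pitch, yaw] about the fixed x, y, z axes, in that order (R = Rz(yaw) Ry(pitch) Rx(roll)).
In Python, from cell import manip, camera gives the robot as it stands.
- The arm moves only by the tool move_arm, never from a script. Its arguments are lists of equal length, an entry for each row: "dp": the shift along the world's x, y, z in mm, a list of three; "rotation": the turn, a rotation vector about the world's x, y, z in rad, a list of three; "hand": the opening, from 0 (shut) to 1 (fully open). A call has 1 to 10 rows; each row shifts and turns the commanded pose from where the row before left it; what a row does not reach is not made up. A row lasts 1/8 s, in which the tool goes at most 62.5 mm and 10.7 degrees, less where a joint would pass 70% of its speed; a pose out of reach is approached as far as the arm can. A call with a gripper value outside its range is refused whole. The fingers move at their own pace and stop on an object; "newtons" is the grip in N (left out, the last holds). Time passes only in rows, so rows that do not move let the fingers close. It gives the time, the measured TCP pose, the force, the opening and the grip force at its end, in the units of the state.
- manip.read_state(): the state, without advancing time (a new reading comes with each control period).
- camera(name): name is "scene" or "top"; returns a dict with "image" (480x640x3 uint8, red, green, blue), "fx", "fy", "cx", "cy" (pixels), "R" (3x3) and "t" (3): a world point X has camera coordinates R X + t. Camera axes: x right, y down, z forward; pixel columns grow to the right and rows downward; lengths in mm; the calibration is good to about 2 mm. A picture is of the moment at which its call begins. There is no depth.
- manip.sign_off(): hands the job in; it is judged then, once.
The state is a dict: "clock": time; "joints": joint angles; "qd": joint speeds; "effort": joint torques, N m; "eef_pos": TCP position; "eef_rot": TCP orientation; "wrist_force": force on the tool from outside, world axes, zero at the start; "moment": the same for the moment, N m; "finger_gap": finger opening in mm; "finger_force": force on a finger pad.
Only numpy, scipy, OpenCV 4.12 (cv2) and the standard library are available. Lean on these libraries where they do the work, as an engineer would, in place of code of your own. Each camera call takes 0.05 s, during which the arm holds its last target. There are 200 camera calls.

### The job

Draw the black gem tester out of the wooden tool block and test the big violet stone clamped in the tilted ball vise: bring the tester's pin onto the middle of the stone's flat top facet, with the tester square to that facet, and press lightly so that the sprung pin is pushed part of the way in but not right home. Finish while holding it there, still gripped and reading. Do not press hard on the stone or shift the vise, and leave the other things on the bench where they are.

Things in the scene. Friction and masses are not known exactly. Their poses are not given: they have to be found in the camera images.
- tester: Gem tester: a round pen, about 70 g, standing pin down in any one of the block's wells. Origin: on its axis, underside of the grey collar (27 mm wide, 6 mm high) that rests on the block's top. Own z runs up the pen. Black handle, 20 mm diameter, from 6 to 92 mm above the origin: grip it from above, any yaw. Below the collar: barrel 18.6 mm wide, tapering from 46 mm to the nose at 64 mm below the origin
- tester_tip (a point): The end of the tester's brass pin (2.5 mm thick), on the pen's axis 72 mm below the tester's origin when the pin is fully out; it moves in with the pin. It is the point that must touch the stone
- probe_pin (a joint): How far the sprung pin is pushed into the tester, m: 0 fully out, 0.005 fully home. The spring gives 0.5 N at 0 and 0.5 N more for each further mm (3 N when home)
- tool_block: Fixed wooden block, 80 (own x) x 200 (own y) x 80 mm high, origin at the centre of its underside. Three wells, 21 mm wide, 76 mm deep, at own y -60, 0, +60 mm, holding tester, red brush and wooden-knobbed pusher in varying order. The tester's pin is clear after 72 mm of lift; its neighbours stand at most 55 mm above the block
- vise: Engraver's ball vise, fixed: black rubber ring base of 100 mm diameter, origin at the centre of its underside. A steel ball (76 mm wide, centre 44 mm above the origin) carries a round head, 74 mm wide, with two flat steel jaws that clamp a gold ring with the violet stone. The head leans to the vise's own -x (roughly towards the robot)
- vise_head (a joint): Lean of the ball and head towards the vise's own -x, rad: 0 level, drawn between 0.2 and 0.4. It is stiff and must stay as it is
- stone_table (a point): Centre of the flat top facet of the violet octagonal stone; stone 24 mm across, facet (lighter violet) 16 mm across. Own z: the facet's normal, out of the stone. The jaws' flat tops are parallel to the facet, 17 mm below it. The point lies 65 mm from the ball's centre along the normal, about 105 mm above the bench. Rigid
- brush: Red-handled brass brush in a well of the tool block, standing 55 mm above the block; bystander. Origin on its axis at the block's top
- pusher: Bezel pusher with a dark wooden knob 33 mm wide in a well of the tool block, standing 45 mm above the block; bystander. Origin on its axis at the block's top
- parts_tray: Shallow steel tray 90 x 130 x 16 mm beyond the work area; bystander. Origin under its centre
- blue_ring: Gold ring with a blue stone lying in the tray, 30 mm long; bystander
- loupe: Folding loupe, 52 x 21 x 18 mm, lying towards the left; bystander
- bench_block: Steel bench block, 65 x 65 x 20 mm; bystander. Origin under its centre
- tweezers: Steel tweezers, 136 mm long, lying on the bench; bystander
- flux_jar: Amber jar with black cap, 48 mm wide, 55 mm high; bystander. Origin under its centre
There are look-alikes about, which are no part of the job. Of the things that look like the tester, the smallest one is meant.

How it is judged (in metres and radians):
On the way:
1. the tester is drawn clear of the tool block, its tip above the block's top (z of tester_tip in the frame of tool_block above 0.082 m and contact force between the fingers and tester above 1 N), for 0.1 s.
At the end, for the whole second after the job is handed in: the gripped tester's pin tip rests within 6 mm of the centre of the stone's flat facet, the tester is within 0.2 rad (11 degrees) of square to the facet, the push is between 0.5 and 4.5 N, the pin is pushed in 0.5 to 4.7 mm, and all is still; the program finishes while holding it so (distance between tester_tip and stone_table below 0.006 m and angle between the z axis of tester and the z axis of stone_table, either way round below 0.2 rad and contact force between tester and vise between 0.5 and 4.5 N and value of joint probe_pin between 0.0005 and 0.0047 m and contact force between the fingers and tester above 1 N and linear speed of tester below 0.02 m/s); the arm keeps its last pose, push and grip.
It fails at once if the tester presses on the stone or vise with more than 15 N (contact force between tester and vise above 15 N).
It fails at once if the vise head is shifted (the stone moves more than 5 mm) (distance of stone_table from where it was at the start of the episode above 0.005 m).
It fails at once if a bystander is moved more than 20 mm (distance of any of brush, pusher, parts_tray, blue_ring, loupe, bench_block, tweezers, flux_jar from where it was at the start of the episode above 0.02 m).
It also fails if it takes over 42 s, if anything falls off the work surface, if the arm or the gripper's body presses on something with over 40 N, if the wrist force passes 120 N, or if a joint passes its speed limit or range.

## Working session

There is one attempt and no reset: what is moved stays moved. The work goes in short steps, Python scripts to look and compute and a tool call to move; the robot and the scene stay as the last step left them, time stands still between calls to the robot, and variables do not carry over. Pictures are saved under pics/ and viewed, at most 10 in all, crops included, and the job is handed in when it is done.

Besides the shell and the picture viewer there is one more tool, called after ">>>" as name(argument=value, ...) on one line, values as JSON. move_arm: Moves the arm, as the interface text tells. Its arguments: {"type":"object","properties":{"dp":{"type":"array","items":{"type":"array","items":{"type":"number"}}},"rotation":{"type":"array","items":{"type":"array","items":{"type":"number"}}},"hand":{"type":"array","items":{"type":"number"}},"newtons":{"type":"number"}},"required":["dp","rotation","hand"]}

```bash
mkdir -p pics; ls
cat > h.py <<'E'
import numpy as np, cv2, json
from cell import manip, camera
def grab(n,f):
    c=camera(n); cv2.imwrite(f"pics/{f}.png",cv2.cvtColor(c["image"],cv2.COLOR_RGB2BGR))
    np.savez(f"pics/{f}.npz",**c); return c
def load(f): return dict(np.load(f"pics/{f}.npz"))
def ray(c,u,v):
    R,t=np.array(c["R"]),np.array(c["t"]); d=R.T@np.array([(u-c["cx"])/c["fx"],(v-c["cy"])/c["fy"],1]); return -R.T@t,d/np.linalg.norm(d)
def onz(c,u,v,z):
    o,d=ray(c,u,v); return o+d*(z-o[2])/d[2]
def tri(c1,p1,c2,p2):
    A=np.zeros((3,3));b=np.zeros(3);L=[]
    for c,p in((c1,p1),(c2,p2)):
        o,d=ray(c,*p);P=np.eye(3)-np.outer(d,d);A+=P;b+=P@o;L.append((o,P))
    X=np.linalg.solve(A,b); return X,[np.linalg.norm(P@(X-o)) for o,P in L]
def proj(c,X):
    p=np.array(c["R"])@np.array(X)+np.array(c["t"]); return c["fx"]*p[0]/p[2]+c["cx"],c["fy"]*p[1]/p[2]+c["cy"]
E
python3 -c "
from h import *
for n in('scene','top'):
    c=grab(n,n+'0'); print(n,ray(c,320,240),c['fx'])
print(manip.read_state())"
```

```text
pics
scene (array([1324.92156614,  411.05228998,  618.54948131]), array([-0.72468842, -0.41207172, -0.55228941])) 452.35835675779543
top (array([ 302.82947599,  -12.83381865, 1381.85052853]), array([ 0.23885853, -0.01642524, -0.97091545])) 468.4160981871443
{'clock': 0.1, 'joints': array([ 1.15639454e+00,  3.00414178e-01,  1.52152487e+00, -1.55697891e-05,
        1.32069494e+00, -6.66120128e-02]), 'qd': array([-0.00116697,  0.00030212, -0.00232892, -0.00096569,  0.00022353,
        0.00067878]), 'effort': array([ 5.08359644e-04, -5.32641578e+01, -3.53280866e+01,  7.08890310e-02,
        2.34923355e-02, -1.11461284e-04]), 'eef_pos': array([187.36837898, 516.84802787, 204.94133225]), 'eef_rot': array([-3.14055263e+00, -5.42659823e-05,  2.79380672e+00]), 'wrist_force': array([-0.34235352, -0.28898263, -0.13325636]), 'moment': array([ 0.00932335, -0.01834049, -0.01353045]), 'finger_force': 0.0, 'finger_gap': 94.09334790226713}
```

View pics/scene0.png

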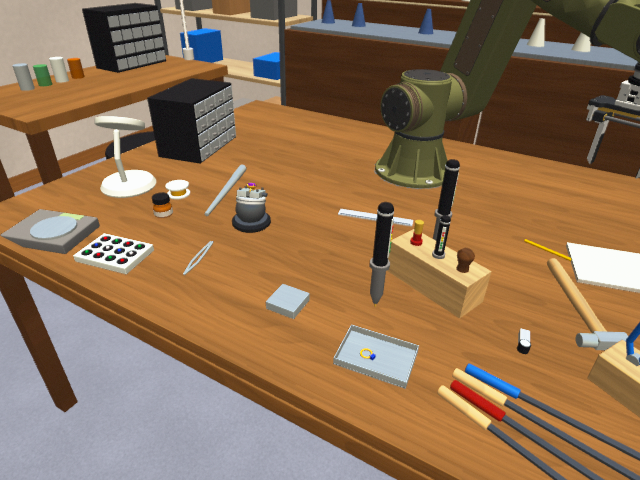

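View pics/top0.png

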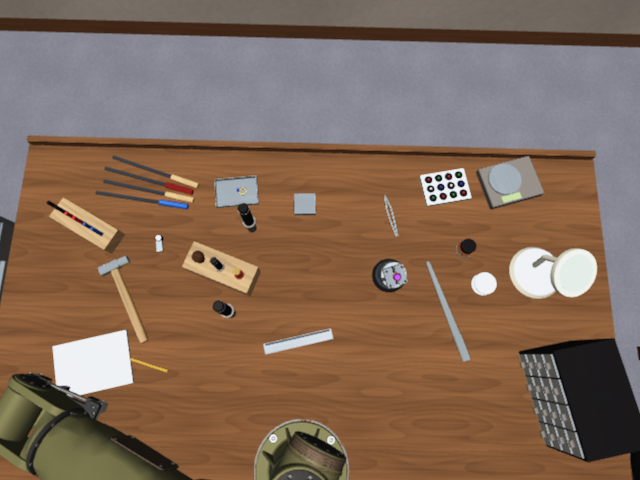

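The scene view shows the block with the wooden knob near (465,258), the tester in the middle at (441,238) and the red brush at (417,235). Two larger look-alikes stand at (380,250) and (450,190). The vise is at (251,205). In the top view the block is at (220,267) and the vise at (391,275). Next I'll take enlarged crops.

```bash
python3 -c "
from h import *
def cr(f,x,y,w,h,k): return cv2.resize(cv2.imread(f'pics/{f}.png')[y:y+h,x:x+w],None,fx=k,fy=k,interpolation=cv2.INTER_CUBIC)
a=np.hstack([cr('scene0',355,150,145,165,2.75)[:450,:398],cr('top0',172,195,100,113,4)[:450,:400]])
b=np.hstack([cr('scene0',221,170,60,70,6.6)[:450,:396],cr('top0',361,245,60,70,6.6)[:450,:396]])
cv2.imwrite('pics/ca.png',a);cv2.imwrite('pics/cb.png',b)"
```

```text
(no output)
```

View pics/ca.png

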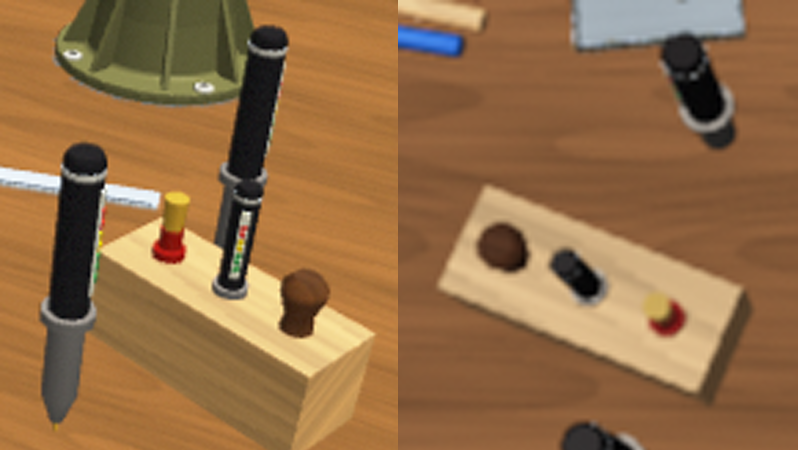

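View pics/cb.png

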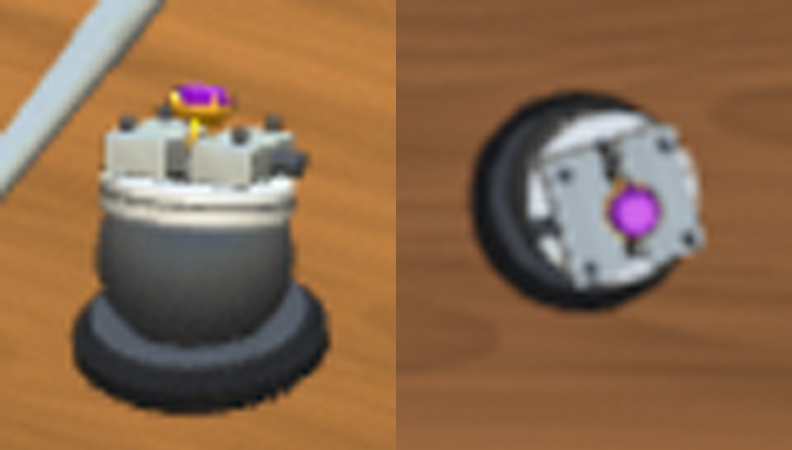

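Left to right in the top view, the wells hold the pusher, the tester (collar about (220,267), cap about (214,260)) and the brush. The stone's lighter facet is at about (397,277) in the top view, and in the scene view the stone is at about (251,185).

```bash
cat > m1.py <<'E'
from h import *
T,S=load('top0'),load('scene0')
def hsv(c): return cv2.cvtColor(c['image'],cv2.COLOR_RGB2HSV).astype(int)
def cen(m,w=None):
    v,u=np.nonzero(m); return u.mean(),v.mean(),len(u)
P={}
for n,c,(x,y,w,h) in(('T',T,(361,245,60,70)),('S',S,(221,170,60,50))):
    k=hsv(c);m=np.zeros(k.shape[:2],bool);m[y:y+h,x:x+w]=True
    v=m&(k[...,0]>135)&(k[...,0]<160)&(k[...,1]>90)
    P[n]=cen(v); print(n,P[n]); vals=k[v][:,2]; 
    l=v&(k[...,2]>180); print(' light',l.sum() and cen(l), sorted(vals)[::6])
X,e=tri(T,P['T'][:2],S,P['S'][:2]); print('stone',X,e)
# ring base: dark pixels in top
k=hsv(T);m=np.zeros(k.shape[:2],np.uint8);m[245:315,361:421]=((k[...,2]<70))[245:315,361:421]
C,_=cv2.findContours(m,0,2);C=max(C,key=len);h=cv2.convexHull(C)
print('ring hull',cv2.minEnclosingCircle(h),cv2.fitEllipse(h)); (u,v),r=cv2.minEnclosingCircle(h)
for z in(0,10,20): print(z,onz(T,u,v,z))
# block top corners: wood-light mask
k=hsv(T);m=np.zeros(k.shape[:2],np.uint8);m[230:305,175:268]=((k[...,2]>170)&(k[...,1]<140))[230:305,175:268]
m=cv2.morphologyEx(m,3,np.ones((15,15)))
C,_=cv2.findContours(m,0,2);C=max(C,key=cv2.contourArea);r=cv2.minAreaRect(C);print(r)
for p in [r[0]]+list(cv2.boxPoints(r)): print(onz(T,*p,80).round(1))
print('tester top',tri(T,(214.3,260.5),S,(444.8,218)),'collar',tri(T,(220,267.5),S,(438.6,255.5)))
for p in((246,217),(240,228),(224,310)): print(onz(T,*p,0))
E
python3 m1.py
```

```text
T (np.float64(396.75), np.float64(276.6818181818182), 44)
 light (np.float64(396.88), np.float64(276.72), 25) [np.int64(113), np.int64(150), np.int64(165), np.int64(180), np.int64(217), np.int64(227), np.int64(234), np.int64(235)]
S (np.float64(250.94444444444446), np.float64(183.88888888888889), 18)
 light (np.float64(250.77777777777777), np.float64(183.44444444444446), 9) [np.int64(131), np.int64(167), np.int64(203)]
stone [ 519.48046029 -249.38868665  103.29677086] [np.float64(0.9866798007143052), np.float64(0.9866798007142495)]
ring hull ((388.4294738769531, 275.3153381347656), 16.671977996826172) ((388.4662170410156, 275.1748046875), (32.23493957519531, 33.324710845947266), 129.93826293945312)
0 [ 539.83983349 -242.80187091    0.        ]
10 [ 538.1246671  -241.13766738   10.        ]
20 [ 536.40950072 -239.47346385   20.        ]
((218.9827423095703, 267.2930908203125), (70.37853240966797, 30.639732360839844), 21.801406860351562)
[536.1 248.2  80. ]
[529.9 355.9  80. ]
[613.1 331.   80. ]
[542.3 140.3  80. ]
[461.1 167.6  80. ]
tester top (array([537.93323791, 244.26959714, 168.82200507]), [np.float64(0.23471866155616913), np.float64(0.23471866155620308)]) collar (array([535.8641723 , 246.08901704,  77.80066678]), [np.float64(0.37182565570298604), np.float64(0.37182565570301895)])
[709.31874649 192.67840974   0.        ]
[673.84370044 208.92847206   0.        ]
[423.95862835 240.35622467   0.        ]
```

```bash
python3 -c "
from h import *
T,S=load('top0'),load('scene0')
print('far top',tri(T,(243.7,207.5),S,(386,207.5)),'tip',S and onz(S,376,302,0))
print('near top',tri(T,(217.5,304),S,(452.5,163.5)))
for z in(103,105,107): print(onz(T,396.88,276.72,z))
from scipy.spatial.transform import Rotation as R
s=manip.read_state();r=R.from_euler('xyz',s['eef_rot']);print(r.as_matrix().round(3))
"
```

```text
far top (array([666.33107737, 166.87401349, 230.64865574]), [np.float64(1.1608969718703233), np.float64(1.1608969718703168)]) tip [651.96545238 164.1264994    0.        ]
near top (array([417.95898963, 213.80170287, 232.30824681]), [np.float64(0.9009652037789543), np.float64(0.9009652037789627)])
[ 518.88032692 -248.94834863  103.        ]
[ 518.54244404 -248.57908807  105.        ]
[ 518.20456116 -248.20982751  107.        ]
[[-0.94   0.341 -0.   ]
 [ 0.341  0.94  -0.001]
 [ 0.    -0.001 -1.   ]]
```

>>> move_arm(dp=[[0, 0, 55], [39, -30, 0], [39, -30, 0], [39, -30, 0], [39, -30, 0], [39, -30, 0], [39, -30, 0], [39, -30, 0], [39, -30, 0], [38, -31, 0]], rotation=[[0, 0, 0], [0, 0, -0.174], [0, 0, -0.174], [0, 0, -0.174], [0, 0, -0.174], [0, 0, -0.174], [0, 0, -0.174], [0, 0, -0.174], [0, 0, -0.174], [0, 0, -0.178]], hand=[0.8, 0.8, 0.8, 0.8, 0.8, 0.8, 0.8, 0.8, 0.8, 0.8])

```text
clock: 1.35
eef_pos: [538.5, 244.9, 260.1]
eef_rot: [-3.141, 0.0, 1.218]
wrist_force: [0.5, 0.8, 0.2]
finger_gap: 75.0
finger_force: 0.0
```

```bash
python3 -c "
from h import *
c=grab('scene','scene1');cv2.imwrite('pics/c1.png',cv2.resize(cv2.imread('pics/scene1.png')[80:320,330:570],None,fx=2.4,fy=2.4))
s=manip.read_state();print(s['clock'],s['joints'],s['eef_pos'],s['eef_rot'])"
```

```text
1.4 [ 3.57723689e-01  3.64768728e-01  1.31052493e+00 -1.17670265e-03
  1.46711728e+00  7.23183974e-01] [541.72393956 241.23514143 259.50119047] [3.14143171e+00 1.41893431e-03 1.20545819e+00]
```

View pics/c1.png

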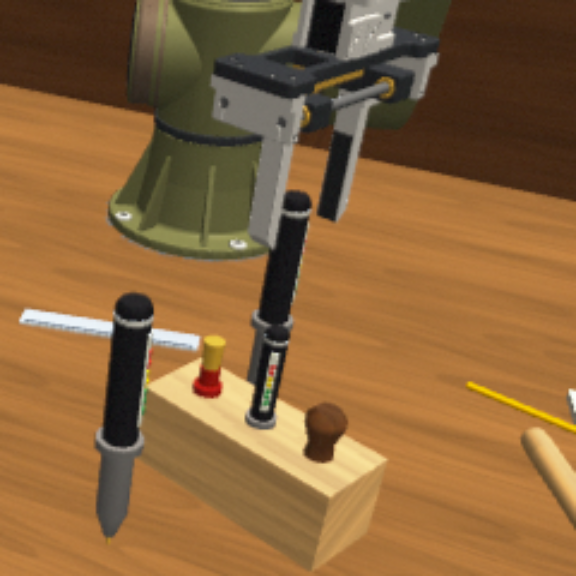

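The gripper is above the tester with its fingers across the block, clear of the neighbours and of both look-alikes. I'll go down next.

>>> move_arm(dp=[[0, 0, 0], [0, 0, 0], [0, 0, -35], [0, 0, -35], [0, 0, -35], [0, 0, -34], [0, 0, 0]], rotation=[[0, 0, 0], [0, 0, 0], [0, 0, 0], [0, 0, 0], [0, 0, 0], [0, 0, 0], [0, 0, 0]], hand=[0.8, 0.8, 0.8, 0.8, 0.8, 0.8, 0.8])

```text
clock: 2.28
eef_pos: [535.8, 246.5, 119.7]
eef_rot: [-3.139, 0.003, 1.226]
wrist_force: [-0.5, -0.5, 0.8]
finger_gap: 75.1
finger_force: 0.0
```

>>> move_arm(dp=[[0, 0, 0], [0, 0, 0], [0, 0, 0], [0, 0, 0], [0, 0, 0], [0, 0, 0], [0, 0, 0], [0, 0, 0]], rotation=[[0, 0, 0], [0, 0, 0], [0, 0, 0], [0, 0, 0], [0, 0, 0], [0, 0, 0], [0, 0, 0], [0, 0, 0]], hand=[0.4, 0.3, 0.2, 0.15, 0.1, 0.1, 0.1, 0.1], newtons=25)

```text
clock: 3.28
eef_pos: [537.5, 246.1, 121.4]
eef_rot: [-3.142, 0.0, 1.224]
wrist_force: [-0.2, -1.0, -0.2]
finger_gap: 19.5
finger_force: 25.0
```

>>> move_arm(dp=[[0, 0, 10], [0, 0, 15], [0, 0, 20], [0, 0, 20], [0, 0, 20], [0, 0, 20], [0, 0, 20], [0, 0, 20], [0, 0, 5], [0, 0, 0]], rotation=[[0, 0, 0], [0, 0, 0], [0, 0, 0], [0, 0, 0], [0, 0, 0], [0, 0, 0], [0, 0, 0], [0, 0, 0], [0, 0, 0], [0, 0, 0]], hand=[0.1, 0.1, 0.1, 0.1, 0.1, 0.1, 0.1, 0.1, 0.1, 0.1])

```text
clock: 4.53
eef_pos: [537.4, 246.0, 271.6]
eef_rot: [3.141, -0.0, 1.224]
wrist_force: [0.2, -1.0, -1.5]
finger_gap: 19.5
finger_force: 25.0
```

>>> move_arm(dp=[[-3, -25, 0], [-7, -52, 0], [-8, -55, 0], [-8, -60, 0], [-8, -60, 0], [-8, -60, -2], [-8, -60, -2], [-8, -60, -2], [-7, -55, -3], [-3, -25, -3]], rotation=[[0, 0, 0], [0, 0, 0], [0, 0, 0], [0.022, -0.062, 0], [0.022, -0.062, 0], [0.022, -0.062, 0], [0.022, -0.062, 0], [0.021, -0.063, 0], [0, 0, 0], [0, 0, 0]], hand=[0.1, 0.1, 0.1, 0.1, 0.1, 0.1, 0.1, 0.1, 0.1, 0.1])

```text
clock: 5.78
eef_pos: [468.3, -268.4, 258.4]
eef_rot: [2.884, -0.206, 1.248]
wrist_force: [-0.5, 0.6, -1.1]
finger_gap: 19.4
finger_force: 25.0
```

>>> move_arm(dp=[[0, 0, 0], [0, 0, 0], [0, 0, 0], [0, 0, 0]], rotation=[[0, 0, 0], [0, 0, 0], [0, 0, 0], [0, 0, 0]], hand=[0.1, 0.1, 0.1, 0.1])

```text
clock: 6.28
eef_pos: [469.7, -265.2, 259.7]
eef_rot: [2.882, -0.206, 1.252]
wrist_force: [0.5, -0.2, -1.6]
finger_gap: 19.3
finger_force: 25.0
```

```bash
python3 -c "
from h import *
from scipy.spatial.transform import Rotation as R
c=grab('scene','scene2');t=grab('top','top2')
a=cv2.resize(cv2.imread('pics/scene2.png')[100:240,190:290],None,fx=4,fy=4,interpolation=2);b=cv2.resize(cv2.imread('pics/top2.png')[200:340,330:430],None,fx=4,fy=4,interpolation=2)
cv2.imwrite('pics/c2.png',np.hstack([a,b]))
s=manip.read_state();z=R.from_euler('xyz',s['eef_rot']).as_matrix()[:,2];p=s['eef_pos'];print(s['clock'],p,z,s['wrist_force'],s['joints'],s['finger_gap'])
print('tip',p+113.4*z); [print(d,proj(c,p+d*z),proj(t,p+d*z)) for d in(41.4,113.4,113.4+50)]
"
```

```text
6.375 [ 469.61348865 -265.48260914  259.58745714] [ 0.3055019   0.10715012 -0.94614346] [-0.62494898 -0.37727944 -1.20445497] [-0.72588548  0.12677012  1.63789812  0.30518988  1.22738826 -0.46160448] 19.579789971661626
tip [ 504.2574037  -253.33178604  152.29478895]
41.4 (np.float64(253.7275684984548), np.float64(133.92496476403522)) (np.float64(410.5104352519614), np.float64(283.72519072319324))
113.4 (np.float64(252.53350451794458), np.float64(163.5185783440657)) (np.float64(402.00627052155403), np.float64(279.20475497697583))
163.4 (np.float64(251.72684264202763), np.float64(183.51084026241773)) (np.float64(396.65385067629916), np.float64(276.35964663720654))
```

View pics/c2.png

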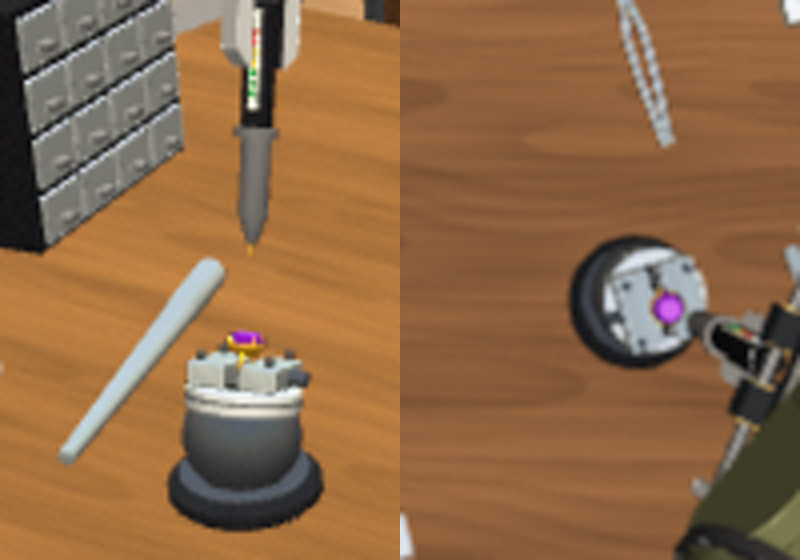

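The tip appears at (252.8,163.5) in the scene view and (402.5,278.7) in the top view. Both are within 0.7 px of prediction, and the axis points at the facet. I'll approach along the normal.

```bash
cat > f.py <<'E'
from h import *
from scipy.spatial.transform import Rotation as R
F=[];P=[]
for i in range(6):
    c=camera('scene');s=manip.read_state();F.append(s['wrist_force']);P.append(s['eef_pos'])
z=R.from_euler('xyz',s['eef_rot']).as_matrix()[:,2];F=np.array(F);P=np.mean(P,0)
print(s['clock'],'F',F.mean(0).round(2),'axial',(F@-z).round(2),(F@-z).mean().round(2),'tip',(P+113.4*z).round(2),'advance from 152 pos',((P+113.4*z-np.array([504.26,-253.33,152.29]))@z).round(2),s['finger_gap'],s['finger_force'])
E
python3 f.py
```

```text
6.675 F [ 0.14  0.12 -0.85] axial [-0.78 -0.61 -2.12  0.21 -0.59 -1.29] -0.86 tip [ 504.13 -253.65  152.19] advance from 152 pos 0.02 19.517204314013977 24.999939682893455
```

>>> move_arm(dp=[[3, 1, -9.3], [3, 1, -9.3], [3, 1, -9.3], [2, 0.8, -6.2], [1.2, 0.4, -3.7], [0, 0, 0], [0, 0, 0], [0, 0, 0]], rotation=[[0, 0, 0], [0, 0, 0], [0, 0, 0], [0, 0, 0], [0, 0, 0], [0, 0, 0], [0, 0, 0], [0, 0, 0]], hand=[0.1, 0.1, 0.1, 0.1, 0.1, 0.1, 0.1, 0.1])

```text
clock: 7.68
eef_pos: [481.7, -261.8, 221.9]
eef_rot: [2.882, -0.206, 1.251]
wrist_force: [0.9, -0.2, -0.3]
finger_gap: 19.5
finger_force: 25.0
```

```bash
python3 f.py; python3 -c "
from h import *
c=grab('scene','scene3');t=grab('top','top3')
a=cv2.resize(cv2.imread('pics/scene3.png')[140:215,226:276],None,fx=8,fy=8,interpolation=2);b=cv2.resize(cv2.imread('pics/top3.png')[240:315,371:421],None,fx=8,fy=8,interpolation=2)
cv2.imwrite('pics/c3.png',np.hstack([a,b]))"
```

```text
7.975 F [ 0.17  0.1  -0.72] axial [-0.42 -0.58 -0.64 -1.17 -0.15 -1.48] -0.74 tip [ 516.29 -249.65  114.47] advance from 152 pos 39.85 19.352993173150548 24.99974559468683
```

View pics/c3.png

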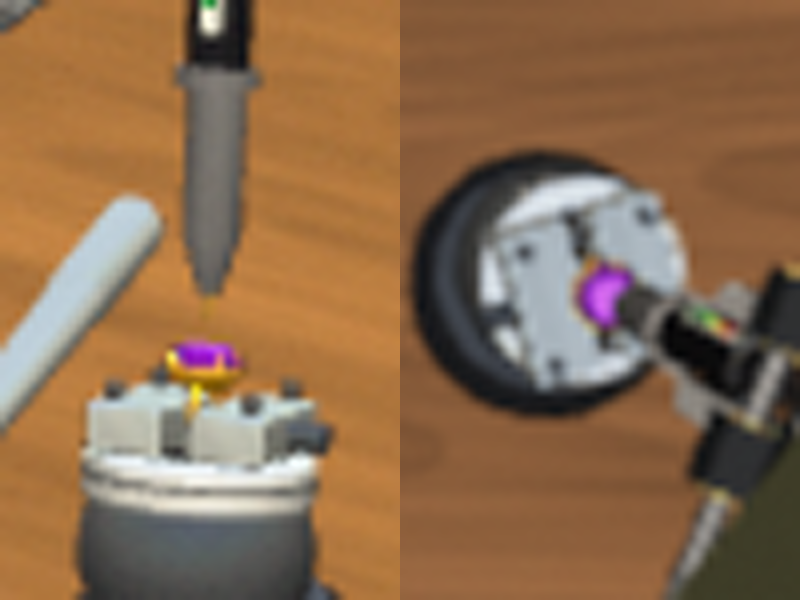

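The pin sits just above the facet at about (252.2,180), with the facet's middle at about (251.6,184.4). The lateral error is around 1 mm and the gap around 10 mm.

>>> move_arm(dp=[[0.9, 0.2, -2.8], [0.6, 0.2, -1.9], [0.6, 0.2, -1.9], [0, 0, 0], [0, 0, 0]], rotation=[[0, 0, 0], [0, 0, 0], [0, 0, 0], [0, 0, 0], [0, 0, 0]], hand=[0.1, 0.1, 0.1, 0.1, 0.1])

```text
clock: 8.7
eef_pos: [483.8, -261.2, 215.1]
eef_rot: [2.882, -0.206, 1.251]
wrist_force: [-0.2, -0.1, -1.3]
finger_gap: 19.4
finger_force: 25.0
```

```bash
python3 f.py
```

```text
9.0 F [ 0.1  -0.32 -1.01] axial [-0.89 -1.45 -0.75  0.33 -1.64 -1.34] -0.96 tip [ 518.41 -249.02  107.82] advance from 152 pos 46.86 19.66973979260748 24.99990451906342
```

>>> move_arm(dp=[[0.3, 0.1, -0.95], [0.3, 0.1, -0.95], [0, 0, 0], [0, 0, 0]], rotation=[[0, 0, 0], [0, 0, 0], [0, 0, 0], [0, 0, 0]], hand=[0.1, 0.1, 0.1, 0.1])

```text
clock: 9.5
eef_pos: [484.4, -260.9, 213.2]
eef_rot: [2.882, -0.206, 1.251]
wrist_force: [-0.1, 0.6, -0.8]
finger_gap: 19.3
finger_force: 25.0
```

```bash
python3 f.py
```

```text
9.8 F [-0.24 -0.14 -0.65] axial [-0.62  0.43 -1.69 -0.88 -0.36 -0.05] -0.53 tip [ 518.99 -248.81  105.87] advance from 152 pos 48.91 19.402609759850133 24.999786231201142
```

>>> move_arm(dp=[[0.3, 0.1, -0.95], [0, 0, 0], [0, 0, 0]], rotation=[[0, 0, 0], [0, 0, 0], [0, 0, 0]], hand=[0.1, 0.1, 0.1])

```text
clock: 10.18
eef_pos: [484.7, -260.8, 212.2]
eef_rot: [2.882, -0.206, 1.251]
wrist_force: [0.2, 0.6, 0.2]
finger_gap: 19.7
finger_force: 25.0
```

```bash
sed -i 's/range(6)/range(10)/' f.py; python3 f.py
```

```text
10.675 F [-0.14 -0.14  0.15] axial [ 0.37  0.24  0.32  0.13 -0.11  0.53  0.28  0.55  0.12 -0.4 ] 0.2 tip [ 519.29 -248.72  104.91] advance from 152 pos 49.91 19.659531260727224 24.999999760184437
```

>>> move_arm(dp=[[0.3, 0.1, -0.95], [0, 0, 0], [0, 0, 0]], rotation=[[0, 0, 0], [0, 0, 0], [0, 0, 0]], hand=[0.1, 0.1, 0.1])

```text
clock: 11.05
eef_pos: [485.0, -260.8, 211.2]
eef_rot: [2.882, -0.206, 1.251]
wrist_force: [0.1, -0.2, 0.9]
finger_gap: 19.1
finger_force: 25.0
```

```bash
python3 f.py
```

```text
11.55 F [-0.31 -0.15  0.71] axial [0.36 0.92 1.05 0.61 1.02 0.99 0.49 1.14 0.75 0.51] 0.78 tip [ 519.6  -248.61  103.97] advance from 152 pos 50.91 19.424478041385044 25.00013044802472
```

>>> move_arm(dp=[[0.1, 0, -0.4], [0, 0, 0], [0, 0, 0], [0, 0, 0]], rotation=[[0, 0, 0], [0, 0, 0], [0, 0, 0], [0, 0, 0]], hand=[0.1, 0.1, 0.1, 0.1])

```text
clock: 12.05
eef_pos: [485.1, -260.7, 210.8]
eef_rot: [2.883, -0.206, 1.251]
wrist_force: [-0.2, 0.5, 1.0]
finger_gap: 19.4
finger_force: 25.0
```

```bash
python3 f.py; python3 -c "
from h import *
c=grab('scene','scene4');t=grab('top','top4')
a=cv2.resize(cv2.imread('pics/scene4.png')[140:215,226:276],None,fx=8,fy=8,interpolation=2);b=cv2.resize(cv2.imread('pics/top4.png')[240:315,371:421],None,fx=8,fy=8,interpolation=2)
cv2.imwrite('pics/c4.png',np.hstack([a,b]))"
```

```text
12.55 F [-0.08 -0.26  0.49] axial [ 0.43  0.45  0.59  0.56  0.46  0.06  1.18  0.77 -0.08  0.77] 0.52 tip [ 519.68 -248.6   103.55] advance from 152 pos 51.33 19.40727344669346 25.000081738689914
```

View pics/c4.png

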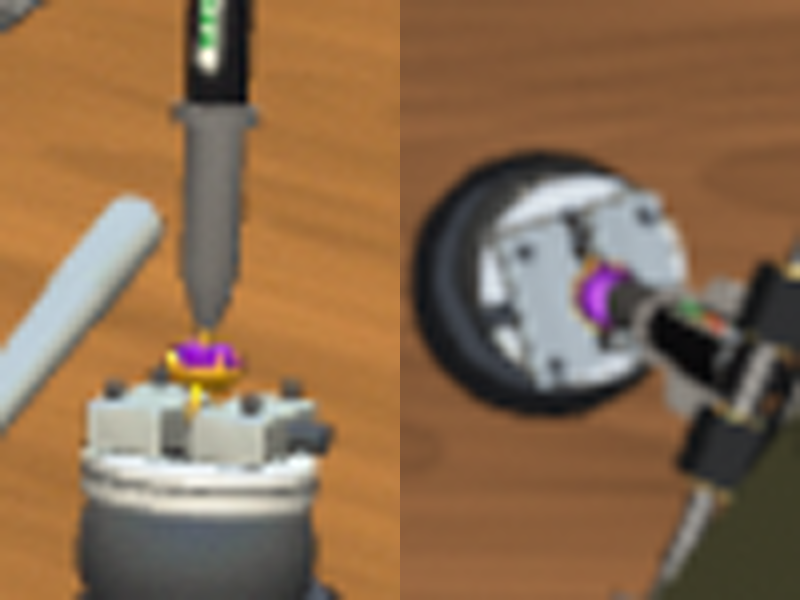

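The pin rests on the middle of the facet at about (251.6,184) in the scene view, and the vise looks unmoved. I'll average the force once more.

```bash
sed -i 's/range(10)/range(30)/' f.py; python3 f.py
```

```text
14.15 F [-0.49  0.    0.68] axial [ 0.98  1.04  0.83  0.14  0.43  0.26  0.81  0.64  1.27  0.8  -0.4   1.3
  1.49  0.78  1.18  0.72 -0.2   1.23  1.28  0.75  1.28  1.42  0.92  1.14
  0.87  1.45  0.19  0.54  0.31  0.2 ] 0.79 tip [ 519.69 -248.6   103.55] advance from 152 pos 51.34 19.307099903472935 25.00018638151232
```

```bash
python3 -c "
from cell import manip
print(manip.sign_off())"
```

```text
the job is handed in; nothing more can be done
None
```

I drew the tester out of the block and handed the job in with its pin held on the middle of the violet stone's facet and the tester still gripped. The push measured about 1.6 N, which means the pin is about 2.3 mm in, and the vise looked unmoved; the hand-in gave no verdict.

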